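# Roll the gas cartridge home into its guarded dock

### The arm

A 7-joint arm with a two-finger parallel gripper is mounted at the origin on a cart in front of the work surface, level with it; the furniture and walls round the work are solid. World frame = base frame: x ahead of the robot, y to its left, z up, the work surface at z = 0. Lengths are in m, angles in rad, forces in N, time in s.
With the tool pointing down it reaches from about 0.425 to 0.875 m from the base axis. Payload 4.7 kg.
Tool frame: the origin (TCP) lies on the centre line of the jaws, within the pads' length; the fingertips stand 8 mm ahead of it and the grasp point (between the pads) lies 11 mm behind it; z points along the fingers, y is the direction in which the jaws open and shut (so a half turn about z gives the same grasp; the last joint's range is limited). The gripper opens to 87 mm and grips with 3 to 60 N. Pads are 19 mm wide; open, the fingers measure 117 mm over their backs; the gripper's body (75 mm by 190 mm) begins 51 mm behind the grasp point.
Start: joints at [0.014, 0.321, -0.07, 1.45, 0.023, 1.371, -0.057], TCP at [0.65, -0, 0.231] pointing down, gripper open.
Joint ranges: [-2.86, 2.86], [-0.3, 2.09], [-1.38, 1.24], [0.06, 2.45], [-1.56, 4.7], [0.09, 2.05], [-2.69, 2.69]. Speed limits (rad/s): [2.57, 2.57, 3.14, 3.14, 3.14, 3.14, 3.14].

### API

Orientations are given as a rotation vector (axis times angle).
In Python, from bench import status, optics, order gives the robot as it stands.
- The arm moves only by the tool step_arm, never from a script. Its argument "rows" is a list of rows, each a list of 3 entries, a list of its own where there are three numbers: the turn, a rotation vector about the tool's x, y, z in degrees, then the shift along the tool's x, y, z in mm, then the finger opening in mm, from 0 to 87. A call has 1 to 12 rows; each row shifts and turns the pose as measured when the row begins, along the tool's axes as they then stand; what a row does not reach is not made up. A row lasts 1/12 s, in which the tool goes at most 41.7 mm and 7.16 degrees, less where a joint would pass 70% of its speed; a pose out of reach is approached as far as the arm can. A call is refused whole if a number of a shift passes 41.7 or a number of a turn 7.16, either way. A call with a gripper value outside its range is refused whole. The fingers move at their own pace and stop on an object; "grip_force" is the grip in N (left out, the last holds). Time passes only in rows, so rows that do not move let the fingers close. It gives the time, the measured TCP pose, the force and the opening at its end, in the units of the state.
- status.get_state(): the state, without advancing time (a new reading comes with each control period).
- optics.get_image(name): name is "scene" or "side" or "wrist"; returns a dict with "frame" (420x560x3 uint8, red, green, blue), "range_z" (420x560 float32, m along the optical axis (not along the pixel's ray), 0 where there is no reading), "K" (3x3 intrinsics, pixels), "k1" (the pictures are not rectified: a ray, as slopes to the right and down, at radius r is drawn at 1 + k1 r^2 times it, then the intrinsics apply), "R" (3x3) and "t" (3): a world point X has camera coordinates R X + t. Camera axes: x right, y down, z forward; pixel columns grow to the right and rows downward; lengths in m; the calibration is good to about 2 mm. A picture is of the moment at which its call begins.
- order.close_job(): hands the job in, once; it reports no verdict.
The state is a dict: "time": time; "joint_positions": joint angles; "qd": joint speeds; "joint_torque": joint torques, N m; "position": TCP position; "tool_rot": TCP orientation; "ft_force": force on the tool from outside, world axes, zero at the start; "torque": the same for the moment, N m; "grip_width": opening from 0.0 (shut) to 1.0 (fully open).
Only numpy, scipy, OpenCV 4.12 (cv2) and the standard library are available. Lean on these libraries where they do the work, as an engineer would, in place of code of your own. Each camera call takes 0.05 s, during which the arm holds its last target.

### The job

Take the wooden chock off the rolling board by its knob and stand it on the bench clear of the board. Then, without picking the gas cartridge up, roll it slowly with the fingertips along the board, over the small rollers under the grey guard, press it home on the buffer there by feel with a steady push of about 12 N (never over 22 N), and back away so that it stays home by itself. Leave the other things on the bench alone.

Things in the scene. Friction and masses are not known exactly. Their poses are not given: they have to be found in the camera images.
- guide: Fixed plywood rolling board, floor 12 mm above the bench, from x = -170 to +160 mm. Origin on the bench under it; +x is the rolling direction (to the guard), y across, z up. Wooden rails (inner faces y = +-84 mm, tops 26 mm above the bench) guide the cartridge's ends; a 5 mm lip crosses at x = -164 mm. The cartridge is home with its axis at x = 50 to 85 mm, differing each time and not measured.
- guard: Grey sheet guard fixed over the board's far end; origin and axes as the board's. Roof x = 66 to 160 mm, 85 to 88 mm above the bench, side cheeks at y = +-97 mm, open toward -x. It carries, mostly hidden: two ball rollers at y = +-50 mm, 2.5 mm above the floor, and 45 mm farther in (ball centre to face) two rubber buffer posts. Balls and buffer are set together, elsewhere each time.
- guard_mouth (a point): Middle of the roof's front edge (red trim), x = 66 mm, 87 mm above the bench. Nearing the ball rollers the cartridge resists with some 2 to 5 N and rolls back if let go; past their crest it drops home by itself, its axis 11 mm past the balls, against the buffer: springy, 3 N plus 6 N per mm, solid after 5 mm, slow to spring back.
- cartridge: Red and white gas cartridge lying on its side across the board, a cylinder 67 mm in diameter and 161 mm long (plus a thin neck), about 0.6 kg. Origin at the centre of its flat base; z along its axis toward the neck. It rolls freely.
- cartridge_center (a point): Centre of the cartridge, on its axis half-way along its body; on the board's floor 45 mm above the bench. At the start near x = -90 mm on the board.
- chock: Dark wooden chock lying on the board in front of the cartridge, a bar 24 mm (its x) x 90 mm (its y) x 14 mm high, with an upright light round knob in the middle 22 to 25 mm across, top 50 mm above the chock's underside; about 80 g. Origin at the centre of its underside.
- chock_knob (a point): Middle of the chock's knob, 35 mm above the chock's underside: grip it here from above, best with the fingers to either side along the chock's y.
- pin_tin: White round tin, 58 mm across and 24 mm high, a bystander to the right; origin under its centre.
- ring_clamp: Wooden ring clamp, 34 x 120 x 20 mm, a bystander at the back left; origin under its centre.
Things that resemble listed ones, but are neither listed nor needed, are in the scene too. What is shaped like the chock but turquoise is not meant.

How it is judged:
On the way, in this order (a step that is already met when the one before it is completed fails the run):
1. the chock stands on the bench clear of the board, let go ((x of chock_knob in the frame of guide below -0.18 m or x of chock_knob in the frame of guide above 0.175 m or y of chock_knob in the frame of guide below -0.105 m or y of chock_knob in the frame of guide above 0.105 m) and height (world z) of chock_knob between 0.03 and 0.042 m and contact force between the fingers and chock below 0.1 N), for 0.2 s.
2. the fingers press the cartridge home under the guard with more than 7 N (contact force between the fingers and cartridge above 7 N and contact force between cartridge and guard above 3 N), for 0.1 s.
At the end, for the whole second after the job is handed in: The cartridge rests by itself behind the ball rollers, pressing on rollers and buffer with over 1 N, its centre 45 to 90 mm along the board, axis across it within 0.06 rad; the chock stands upright (within 0.15 rad) and at rest on the bench clear of the board ((x of chock_knob in the frame of guide below -0.18 m or x of chock_knob in the frame of guide above 0.175 m or y of chock_knob in the frame of guide below -0.105 m or y of chock_knob in the frame of guide above 0.105 m) and height (world z) of chock_knob between 0.03 and 0.042 m and angle between chock_knob's own z axis and vertical below 0.15 rad and linear speed of each of chock, cartridge below 0.02 m/s and contact force between cartridge and guard above 1 N and x of cartridge_center in the frame of guide between 0.045 and 0.09 m and angle between the z axis of cartridge and the y axis of guide, either way round below 0.06 rad and height (world z) of cartridge_center between 0.04 and 0.052 m); the robot touches nothing.
It fails at once if the fingers push the cartridge with more than 22 N (contact force between the fingers and cartridge above 22 N).
It fails at once if the cartridge is picked up (more than 12 mm above where it rolls) (height (world z) of cartridge_center above 0.058 m).
It fails at once if the cartridge rolls faster than 0.4 m/s (linear speed of cartridge above 0.4 m/s).
It fails at once if the guard is knocked with more than 15 N (contact force between any of the fingers, the arm and guard above 15 N).
It fails at once if the tin or the ring clamp is moved by more than 20 mm (distance of any of pin_tin, ring_clamp from where it was at the start of the episode above 0.02 m).
It also fails if it takes over 64 s, if anything falls off the work surface, if the arm or the gripper's body presses on something with over 40 N, if the wrist force passes 120 N, or if a joint passes its speed limit or range.

## Working session

There is one attempt and no reset: what is moved stays moved. The work goes in short steps, Python scripts to look and compute and a tool call to move; the robot and the scene stay as the last step left them, time stands still between calls to the robot, and variables do not carry over. Pictures are saved under pics/ and viewed, and the job is handed in when it is done.

Besides the shell and the picture viewer there is one more tool, called as name(argument=value, ...) on one line, values as JSON. step_arm: Moves the arm, as the interface text tells. Its arguments: {"type":"object","properties":{"rows":{"type":"array"},"grip_force":{"type":"number"}},"required":["rows"]}

```bash
ls; mkdir -p pics
cat > h.py <<'E'
import numpy as np, cv2
from bench import status, optics, order
def snap(n,fn=None):
    d=optics.get_image(n)
    if fn: cv2.imwrite('pics/'+fn,cv2.cvtColor(d['frame'],cv2.COLOR_RGB2BGR))
    return d
def px2w(d,u,v,z=None):
    """u,v arrays; z depth or None to use range"""
    u=np.atleast_1d(u).astype(float);v=np.atleast_1d(v).astype(float)
    K=d['K'];xd=(u-K[0,2])/K[0,0];yd=(v-K[1,2])/K[1,1]
    x,y=xd.copy(),yd.copy()
    for _ in range(20):
        s=1+d['k1']*(x*x+y*y);x=xd/s;y=yd/s
    if z is None: z=d['range_z'][v.astype(int),u.astype(int)]
    P=np.stack([x*z,y*z,z+0*x],1)
    return (P-d['t'])@d['R']
def w2px(d,X):
    X=np.atleast_2d(X);c=X@d['R'].T+d['t'];x=c[:,0]/c[:,2];y=c[:,1]/c[:,2]
    s=1+d['k1']*(x*x+y*y)
    return np.stack([d['K'][0,0]*x*s+d['K'][0,2],d['K'][1,1]*y*s+d['K'][1,2]],1)
E
python3 - <<'E'
from h import *
import pickle
for n in ['scene','side','wrist']:
    d=snap(n,n+'0.png'); pickle.dump(d,open(n+'0.pkl','wb'))
    print(n,d['K'].tolist(),d['k1'],(-d['R'].T@d['t']).round(3),d['R'][2].round(3))
print(status.get_state())
E
```

```text
pics
scene [[413.4278803674259, 0.0, 285.9459889595666], [0.0, 413.4278803674259, 204.22610861136258], [0.0, 0.0, 1.0]] -0.06685828928651635 [ 0.142 -0.692  0.733] [ 0.417  0.704 -0.574]
side [[415.5030248682333, 0.0, 283.13956442673856], [0.0, 415.5030248682333, 216.16946938687778], [0.0, 0.0, 1.0]] -0.049793868717279845 [0.105 0.847 0.68 ] [ 0.456 -0.68  -0.575]
wrist [[330.5151856702284, 0.0, 278.89630546313487], [0.0, 330.5151856702284, 210.40767955253918], [0.0, 0.0, 1.0]] -0.06140874812924172 [0.649 0.069 0.382] [-0.001 -0.254 -0.967]
{'time': 0.15, 'joint_positions': array([ 0.01405886,  0.32162898, -0.07009484,  1.45139182,  0.02259613,
        1.37082403, -0.05688715]), 'qd': array([ 0.00010362, -0.00069767,  0.00219845, -0.00267058,  0.00010293,
        0.00084435,  0.00141651]), 'joint_torque': array([ 2.16972071e-04, -4.91794288e+01, -4.04079035e-01, -3.12878716e+01,
       -6.39387709e-02,  4.04033612e-02,  9.90178205e-05]), 'position': array([ 6.49585543e-01, -1.18612646e-05,  2.29729745e-01]), 'tool_rot': array([-2.22065332e+00, -2.22084673e+00,  1.71472684e-03]), 'ft_force': array([0.58759217, 0.51856927, 0.87991845]), 'torque': array([-0.02167504,  0.00662271, -0.01249779]), 'grip_width': 0.9961748475766441}
```

View pics/scene0.png

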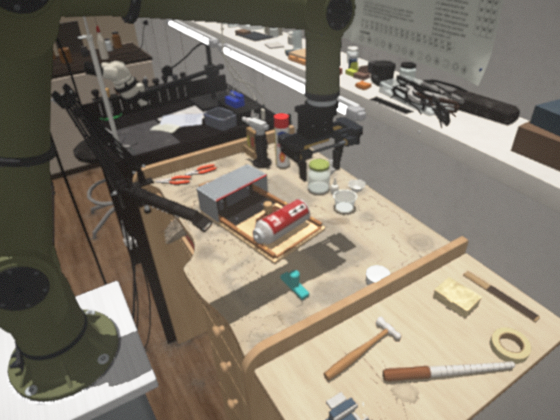

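View pics/side0.png

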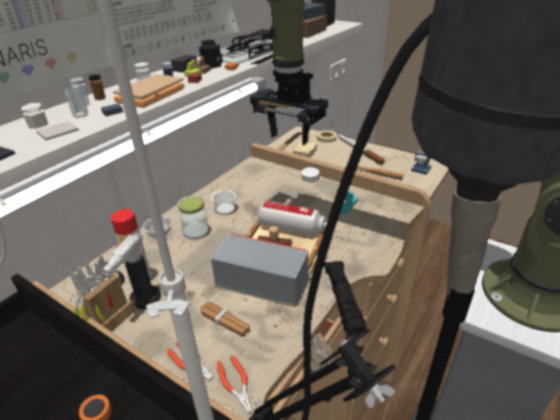

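View pics/wrist0.png

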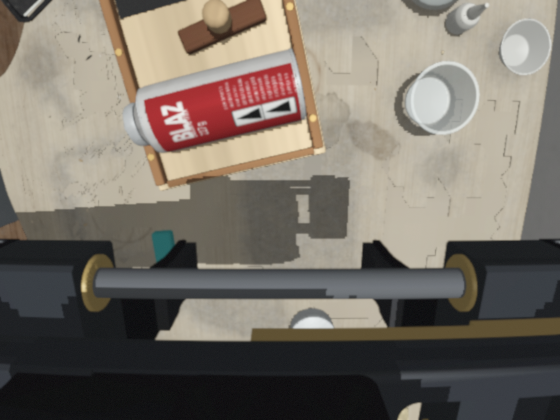

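The scene view shows the board with the red/white cartridge at (283,222), the guard at (233,190), and a turquoise chock-shaped decoy at (295,284). The wrist view shows the dark wooden chock with a light knob at (217,15), the cartridge at (220,105), the board's near corners at (165,187) and (322,152), and a turquoise piece at (163,243). The tin is at scene (377,275) and the clamp at side (225,318).

Next I'll measure the board frame, chock and cartridge.

Run:
```python
from h import *
import pickle
w=pickle.load(open('wrist0.pkl','rb'));s=pickle.load(open('scene0.pkl','rb'));sd=pickle.load(open('side0.pkl','rb'))
print(w['R'].round(3))
for n,u,v in [('cornL',165,184),('cornR',319,150),('railL',152,150),('railR',312,118),('railL2',118,50),('railR2',291,10),('knob',215,12),('bar',250,15),('bar2',195,40),('floor',180,170),('cart',220,105),('cartL',150,115),('cartR',290,85)]:
    print(n,px2w(w,u,v).round(4))
for n,u,v in [('tin',377,272),('turq',296,288),('roof',235,185),('jar',318,172),('glass',344,200)]:
    print(n,px2w(s,u,v).round(4))
for n,u,v in [('clamp',225,318),('roof',265,265),('tin',311,174)]:
    print(n,px2w(sd,u,v).round(4))
b=cv2.imread('pics/scene0.png')[150:300,170:400]
cv2.imwrite('pics/c1.png',cv2.resize(b,None,fx=3.4,fy=3.4,interpolation=2))
b=cv2.imread('pics/side0.png')[170:350,180:380]
cv2.imwrite('pics/c2.png',cv2.resize(b,None,fx=3.3,fy=3.3,interpolation=2))
b=cv2.imread('pics/wrist0.png')[0:260,80:380]
cv2.imwrite('pics/c3.png',cv2.resize(b,None,fx=2.3,fy=2.3,interpolation=2))
```

```text
[[ 1.    -0.    -0.001]
 [ 0.    -0.967  0.254]
 [-0.001 -0.254 -0.967]]
cornL [[0.5181 0.0031 0.0094]]
cornR [[0.694  0.0413 0.0091]]
railL [[0.5124 0.043  0.025 ]]
railR [[0.6838 0.0757 0.0257]]
railL2 [[0.4855 0.1446 0.0258]]
railR2 [[0.6612 0.1802 0.0231]]
knob [[0.5925 0.1673 0.0611]]
bar [[0.6206 0.1754 0.0241]]
bar2 [[0.5647 0.1528 0.0235]]
floor [[0.5374 0.0194 0.0117]]
cart [[0.597  0.0861 0.0773]]
cartL [[0.5335 0.0781 0.0779]]
cartR [[0.659  0.1029 0.0771]]
tin [[ 0.6904 -0.1874  0.0268]]
turq [[ 0.5049 -0.1154  0.0151]]
roof [[0.5391 0.2678 0.0872]]
jar [[0.7906 0.2024 0.0805]]
glass [[0.8293 0.1162 0.0104]]
clamp [[0.534  0.4331 0.0164]]
roof [[0.5115 0.3154 0.0846]]
tin [[ 0.6794 -0.1757  0.0222]]
```

View pics/c1.png

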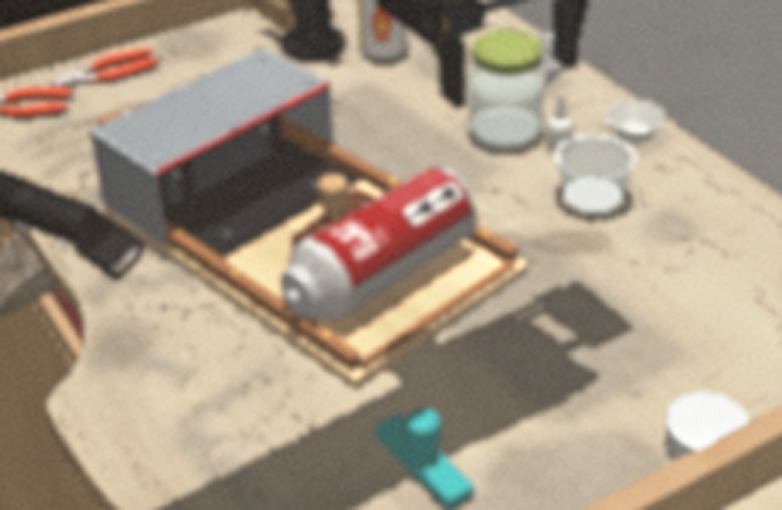

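View pics/c2.png

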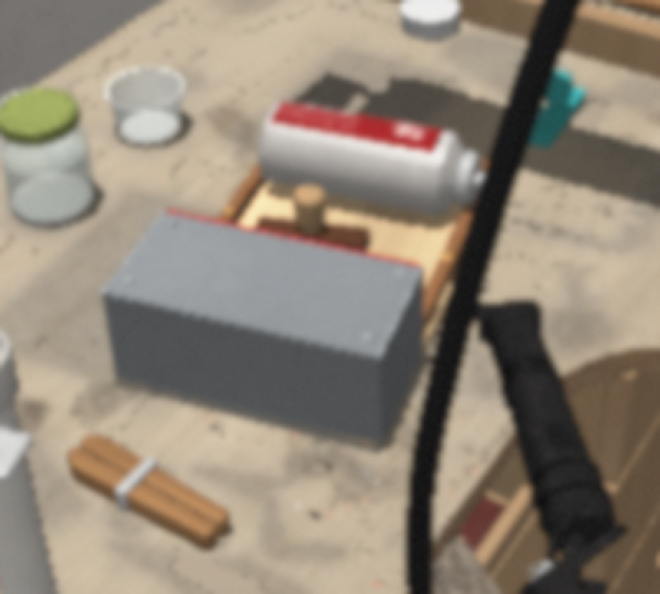

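View pics/c3.png

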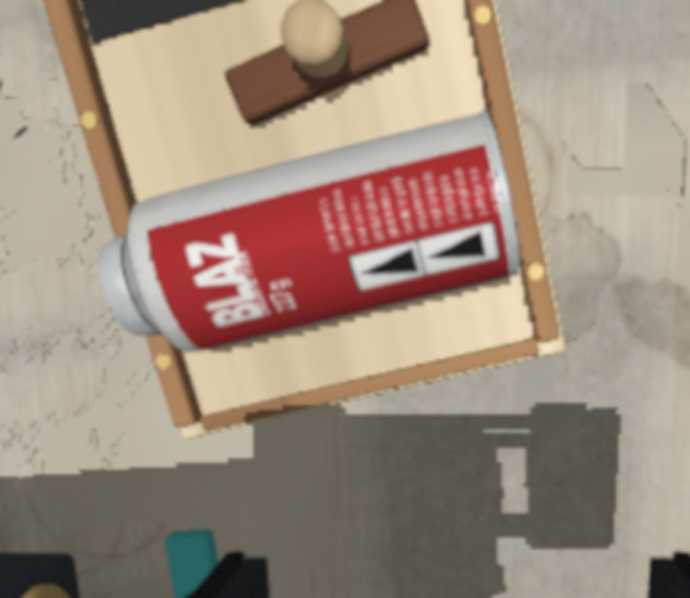

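```bash
cat > fit.py <<'E'
from h import *
def cloud(d):
    v,u=np.mgrid[0:420,0:560];u=u.ravel();v=v.ravel()
    P=px2w(d,u,v); ok=d['range_z'].ravel()>0
    return P.reshape(420,560,3),ok.reshape(420,560),d['frame'].astype(int)
def rect(p):
    (c,s,a)=cv2.minAreaRect((p[:,:2]*1000).astype(np.float32)); return np.round(c,1),np.round(s,1),round(a,1)
E
python3 - <<'E'
from fit import *
import pickle
for n in ['scene','side','wrist']:
    d=pickle.load(open(n+'0.pkl','rb'));P,ok,f=cloud(d)
    reg=ok&(P[...,0]>.38)&(P[...,0]<.75)&(P[...,1]>-.02)&(P[...,1]<.40)
    gray=(abs(f[...,0]-f[...,2])<35)&(abs(f[...,0]-f[...,1])<25)
    m=reg&gray&(P[...,2]>.081)&(P[...,2]<.093)
    k=cv2.morphologyEx(m.astype(np.uint8),cv2.MORPH_OPEN,np.ones((3,3)))
    nl,lab,st,_=cv2.connectedComponentsWithStats(k)
    if nl>1:
        i=1+st[1:,4].argmax();q=P[lab==i];print(n,'roof',len(q),rect(q),q[:,2].mean().round(4))
    # knob: z .045-.065 light wood
    m=reg&(P[...,2]>.055)&(P[...,2]<.068)&(f[...,0]-f[...,2]>25)&(f[...,1]>100)&(P[...,0]<.65)&(P[...,1]>.13)
    q=P[m]; print(n,'knob',len(q), rect(q) if len(q)>5 else '', np.median(q,0).round(4) if len(q) else '')
    m=reg&(P[...,2]>.018)&(P[...,2]<.030)&(f[...,0]<150)&(f[...,0]-f[...,2]>15)&(abs(P[...,0]-.593)<.05)&(abs(P[...,1]-.165)<.035)
    q=P[m]; print(n,'bar',len(q), rect(q) if len(q)>5 else '')
    m=reg&(P[...,2]>.070)&(P[...,2]<.082)&(P[...,1]<.14)
    q=P[m]; print(n,'cart',len(q),rect(q) if len(q)>5 else '')
    if len(q)>50:
        c=q[:,:2].mean(0);U,S,V=np.linalg.svd(q[:,:2]-c);print(c.round(4),np.degrees(np.arctan2(V[0,1],V[0,0])).round(2))
    m=reg&(P[...,2]>.021)&(P[...,2]<.030)&(f[...,0]-f[...,2]>30)&(P[...,1]<.22)
    k=m.astype(np.uint8);nl,lab,st,_=cv2.connectedComponentsWithStats(k)
    for i in range(1,nl):
        if st[i,4]>60:
            q=P[lab==i];c=q[:,:2].mean(0);U,S,V=np.linalg.svd(q[:,:2]-c);print(' comp',len(q),c.round(4),np.degrees(np.arctan2(V[0,1],V[0,0])).round(2),rect(q))
E
```

```text
scene roof 1010 (array([539. , 295.4]), array([197. ,  92.7]), 15.1) 0.0885
scene knob 41 (array([587.9, 165.7]), array([19.9, 23.1]), 64.1) [0.5864 0.1638 0.0606]
scene bar 63 (array([586.8, 165.4]), array([85.3, 17.4]), 21.5)
scene cart 596 (array([591.4,  86.3]), array([155.9,  50.7]), 14.1)
[0.5868 0.0819] -167.63
 comp 91 [0.588 0.168] -165.18 (array([588.3, 169.2]), array([91.2, 21.3]), 18.1)
 comp 257 [0.4907 0.1026] 102.47 (array([489.9, 110.8]), array([ 13.7, 221.7]), 12.3)
side roof 2505 (array([541. , 294.6]), array([197.6,  96.6]), 12.6) 0.0854
side knob 48 (array([526.1, 196.3]), array([ 22.4, 155.9]), 66.8) [0.5878 0.173  0.0582]
side bar 154 (array([597.5, 164.7]), array([51.1, 99.4]), 79.3)
side cart 494 (array([591.8,  92.7]), array([152.7,  45.7]), 12.8)
[0.5891 0.096 ] -166.71
 comp 69 [0.6627 0.1607] 104.41 (array([663.9, 155.4]), array([11.6, 81.9]), 12.9)
 comp 131 [0.4824 0.1463] 104.6 (array([482.7, 146.1]), array([ 10.4, 135.6]), 13.1)
 comp 162 [0.5852 0.1685] -161.02 (array([589.5, 168.8]), array([89.2, 26.4]), 19.5)
wrist knob 607 (array([615.8, 155.1]), array([23.9, 77.9]), 62.5) [0.5924 0.1665 0.0598]
wrist bar 1786 (array([591.6, 167. ]), array([88.6, 23.5]), 21.2)
wrist cart 8005 (array([593.5,  88.9]), array([153.8,  46.1]), 13.2)
[0.5965 0.0897] -166.85
 comp 1116 [0.4854 0.1458] 102.9 (array([485.4, 143.9]), array([ 11.9, 104.3]), 13.3)
 comp 847 [0.617  0.1762] 22.75 (array([615.5, 176.9]), array([38.9, 23.9]), 21.6)
 comp 1568 [0.6739 0.1207] 103.06 (array([674.5, 117.7]), array([ 11.4, 149.7]), 13.0)
 comp 749 [0.5653 0.1563] -164.92 (array([565.7, 157.1]), array([34. , 23.2]), 21.5)
 comp 403 [0.5128 0.0272] -76.22 (array([513.2,  26.8]), array([11.9, 45. ]), 14.1)
```

Could be mistaken for the chock:
- The turquoise bar with a post, at scene (295,284) and wrist (163,243). It's ruled out by colour.
- The wooden bar clamp at side (225,318). It has no knob and is a listed bystander.
- The brown bar with the light knob on the board, at wrist (217,15), side (275,232) and scene (268,205). This is the one I'm choosing: it measures 89 x 23.5 mm, top at 24–26 mm, knob top at 61 mm, and it lies on the board in front of the cartridge.

The c1–c3 crops confirm it. Board fit: yaw 103°, origin ≈ (0.567, 0.185).

```bash
cat >> h.py <<'E'
from scipy.spatial.transform import Rotation as Ro
def plan(target,yaw_y=None):
    """delta from the present pose, tool axes: mm; yaw_y = desired heading of the tool's y in deg"""
    s=status.get_state();R=Ro.from_rotvec(s['tool_rot'])
    M=R.as_matrix();p=s['position']
    out={}
    if yaw_y is not None:
        y=np.radians(yaw_y);ty=np.array([np.cos(y),np.sin(y),0]);tz=np.array([0,0,-1.]);tx=np.cross(ty,tz)
        G=np.stack([tx,ty,tz],1);out['turn_deg']=np.degrees((R.inv()*Ro.from_matrix(G)).as_rotvec()).round(2)
        out['shift_after_turn']=(G.T@(np.array(target)-p)*1000).round(1)
    out['shift_now']=(M.T@(np.array(target)-p)*1000).round(1)
    print('t',round(s['time'],2),'pos',p.round(4),'F',s['ft_force'].round(2),'w',round(s['grip_width'],3));print(out)
O=np.array([.5676,.1854]);YAW=np.radians(103.);EX=np.array([np.cos(YAW),np.sin(YAW)]);EY=np.array([-EX[1],EX[0]])
def g2w(x,y,z): return np.append(O+EX*x+EY*y,z)
def w2g(p): q=np.asarray(p)[...,:2]-O; return np.stack([q@EX,q@EY],-1)
E
python3 -c "
from h import *
plan([.5915,.167,.15],21.3)"
```

```text
t 0.15 pos [ 0.6496 -0.      0.2297] F [0.59 0.52 0.88] w 0.996
{'turn_deg': array([-8.00e-02, -1.00e-02, -2.13e+01]), 'shift_after_turn': array([176.7,   6.5,  79.7]), 'shift_now': array([167. , -58. ,  79.8])}
```

step_arm(rows=[[[0,0,-7.1],[0,0,0],87],[[0,0,-7.1],[0,0,0],60],[[0,0,-7.1],[0,0,0],60]])

```text
time: 0.4
position: [0.6489, 0.0001, 0.2282]
tool_rot: [-1.76, -2.598, 0.004]
ft_force: [-0.0, -0.2, 0.8]
grip_width: 0.917
```

```bash
python3 -c "
from h import *
plan([.5915,.167,.13],21.3)"
```

```text
t 0.4 pos [6.489e-01 1.000e-04 2.282e-01] F [-0.01 -0.16  0.82] w 0.917
{'turn_deg': array([-0.22, -0.06,  0.47]), 'shift_after_turn': array([176.4,   7.2,  98.2]), 'shift_now': array([176.2,   9. ,  98.4])}
```

step_arm(rows=[[[0,0,0],[22,1,10],60],[[0,0,0],[22,1,10],60],[[0,0,0],[22,1,10],60],[[0,0,0],[22,1,10],60],[[0,0,0],[22,1,10],60],[[0,0,0],[22,1,10],60],[[0,0,0],[22,1,8],60],[[0,0,0],[22,1,8],60],[[0,0,0],[0,0,0],60]])

```text
time: 1.15
position: [0.5866, 0.1687, 0.1453]
tool_rot: [-1.76, -2.596, 0.011]
ft_force: [-0.8, 0.9, 0.1]
grip_width: 0.691
```

```bash
python3 -c "
from h import *
plan([.5915,.167,.039],21.3)
snap('wrist','w1.png')
"
```

```text
t 1.15 pos [0.5866 0.1687 0.1453] F [-0.76  0.85  0.14] w 0.691
{'turn_deg': array([-0.5 , -0.  ,  0.43]), 'shift_after_turn': array([ -3.4,   4. , 106.3]), 'shift_now': array([ -3.4,   4.9, 106.2])}
```

View pics/w1.png

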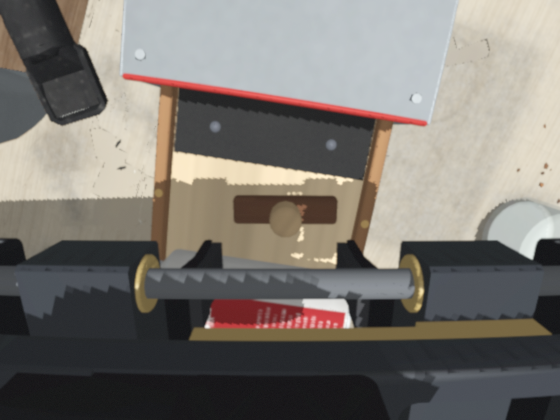

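The wrist view shows the chock bar at (285,210) with its knob at (286,218) between the open fingers. It also shows two ball rollers on the dark floor at (215,127) and (331,145), and the guard's red edge from (125,76) to (425,123). I'll measure all of these.

Run:
```python
from fit import *
d=snap('wrist');P,ok,f=cloud(d)
for u,v in [(215,127),(331,145)]: 
    q=px2w(d,u,v)[0];print('ball',q.round(4),w2g(q).round(4))
m=ok&(P[...,2]>.056)&(P[...,2]<.068)&(f[...,0]-f[...,2]>15);m[:190]=0;m[240:]=0;m[:,:260]=0;m[:,310:]=0
q=P[m];print('knobtop',len(q),rect(q),q[:,2].mean())
m=ok&(P[...,2]>.018)&(P[...,2]<.034)&(f[...,0]<140);m[:185]=0;m[232:]=0;m[:,:225]=0;m[:,345:]=0
q=P[m];print('bar',len(q),rect(q))
for u,v in [(127,77),(423,122)]:
    q=px2w(d,u,v+0)[0]; q2=px2w(d,u,v-3)[0];print('redcorner',q2.round(4),w2g(q2).round(4))
m=ok&(P[...,2]>.02)&(P[...,2]<.031)&(f[...,0]-f[...,2]>40);m[260:]=0;m[:100]=0
k=m.astype(np.uint8);nl,lab,st,_=cv2.connectedComponentsWithStats(k)
for i in range(1,nl):
    if st[i,4]>300:
        q=P[lab==i];c=q[:,:2].mean(0);U,S,V=np.linalg.svd(q[:,:2]-c,full_matrices=False);print(' rail',len(q),c.round(4),np.degrees(np.arctan2(V[0,1],V[0,0])).round(2),rect(q),w2g(c))
b=cv2.imread('pics/w1.png')[60:260,120:440];cv2.imwrite('pics/c4.png',cv2.resize(b,None,fx=2.5,fy=2.5,interpolation=2))
```

```text
ball [0.5119 0.208  0.0114] [0.0345 0.0492]
ball [0.6093 0.2303 0.0113] [ 0.0344 -0.0508]
knobtop 767 (array([591. , 167.9]), array([23.6, 24. ]), 21.2) 0.05942479738781298
bar 2240 (array([590.9, 168. ]), array([90.2, 23.8]), 21.4)
redcorner [0.463  0.2246 0.0845] [0.0617 0.0931]
redcorner [0.6441 0.267  0.0873] [ 0.0623 -0.0929]
 rail 1889 [0.4827 0.1585] 103.3 (array([484., 149.]), array([ 11.6, 135.8]), 12.8) [-0.00707178  0.08881243]
 rail 1763 [0.6505 0.2179] 102.93 (array([652.5, 212.9]), array([ 11.9, 116.2]), 13.0) [ 0.01298162 -0.08810808]
```

View pics/c4.png

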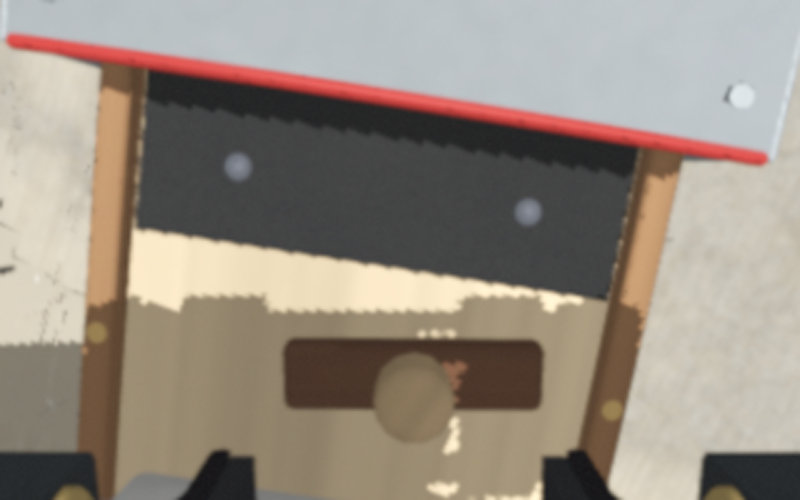

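step_arm(rows=[[[0,0,0],[-2,4,0],60],[[0,0,0],[0,0,20],60],[[0,0,0],[0,0,20],60],[[0,0,0],[0,0,20],60],[[0,0,0],[0,0,15],60],[[0,0,0],[0,0,0],60]])

```text
time: 1.75
position: [0.6033, 0.1519, 0.0741]
tool_rot: [1.78, 2.575, -0.005]
ft_force: [0.2, -0.2, -0.5]
grip_width: 0.691
```

```bash
python3 -c "
from h import *
plan([.591,.168,.039],21.3)"
```

```text
t 1.75 pos [0.6033 0.1519 0.0741] F [ 0.19 -0.24 -0.46] w 0.691
{'turn_deg': array([ 0.21,  0.65, -0.63]), 'shift_after_turn': array([19.5, -5.6, 35.1]), 'shift_now': array([19.8, -6. , 34.8])}
```

step_arm(rows=[[[0,0,0],[10,-3,0],60],[[0,0,0],[9,-3,0],60],[[0,0,0],[0,0,0],60]])

```text
time: 2.0
position: [0.5927, 0.1649, 0.0754]
tool_rot: [1.788, 2.567, -0.005]
ft_force: [0.1, 0.8, -0.1]
grip_width: 0.688
```

```bash
python3 -c "
from h import *
plan([.591,.168,.039],21.3)"
```

```text
t 2.0 pos [0.5927 0.1649 0.0754] F [ 0.09  0.84 -0.1 ] w 0.688
{'turn_deg': array([ 0.29,  0.73, -1.02]), 'shift_after_turn': array([ 3.5, -0.5, 36.4]), 'shift_now': array([ 4. , -0.8, 36.4])}
```

step_arm(rows=[[[0,0,0],[3,0,4],60],[[0,0,0],[2,0,5],60],[[0,0,0],[2,0,5],60],[[0,0,0],[0,0,0],60]])

```text
time: 2.33
position: [0.5921, 0.1739, 0.0642]
tool_rot: [1.783, 2.565, 0.004]
ft_force: [-0.3, 0.1, 0.4]
grip_width: 0.689
```

```bash
python3 -c "
from h import *
plan([.591,.168,.039],21.3)"
```

```text
t 2.33 pos [0.5921 0.1739 0.0642] F [-0.29  0.11  0.35] w 0.689
{'turn_deg': array([ 0.68,  0.76, -0.91]), 'shift_after_turn': array([-5.1, -3.2, 25.2]), 'shift_now': array([-4.9, -3.4, 25.3])}
```

step_arm(rows=[[[0.6,0.7,-0.9],[-4,-3,3],60],[[0,0,0],[0,0,5],60],[[0,0,0],[0,0,5],60],[[0,0,0],[0,0,0],60]])

```text
time: 2.67
position: [0.5909, 0.17, 0.0503]
tool_rot: [1.77, 2.593, 0.002]
ft_force: [0.1, 0.4, -0.6]
grip_width: 0.686
```

```bash
python3 -c "
from h import *
plan([.591,.168,.039],21.3)"
```

```text
t 2.67 pos [0.5909 0.17   0.0503] F [ 0.07  0.36 -0.61] w 0.686
{'turn_deg': array([0.12, 0.06, 0.05]), 'shift_after_turn': array([-1.9, -0.6, 11.3]), 'shift_now': array([-1.9, -0.6, 11.3])}
```

step_arm(rows=[[[0,0,0],[-2,0,4],60],[[0,0,0],[0,0,4],60],[[0,0,0],[0,0,3],60],[[0,0,0],[0,0,0],60]])

```text
time: 3.0
position: [0.5915, 0.1683, 0.0377]
tool_rot: [1.771, 2.593, 0.001]
ft_force: [0.3, -0.1, -0.2]
grip_width: 0.691
```

```bash
python3 -c "
from h import *
plan([.591,.168,.039],21.3)
snap('wrist','w2.png')"
```

```text
t 3.0 pos [0.5915 0.1683 0.0377] F [ 0.25 -0.07 -0.22] w 0.691
{'turn_deg': array([0.11, 0.07, 0.04]), 'shift_after_turn': array([-0.1, -0.5, -1.3]), 'shift_now': array([-0.1, -0.5, -1.3])}
```

View pics/w2.png

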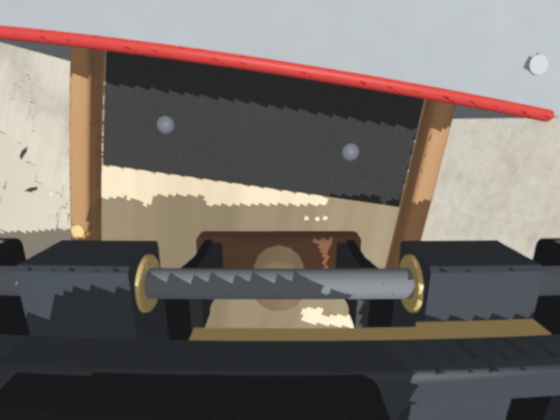

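The knob (278,268) is centred between the fingers and the bar's bench-side edges show beyond them. I'll close on it.

step_arm(rows=[[[0,0,0],[0,0,-1],15],[[0,0,0],[0,0,0],15],[[0,0,0],[0,0,0],15],[[0,0,0],[0,0,0],15],[[0,0,0],[0,0,0],15],[[0,0,0],[0,0,0],15]], grip_force=20)

```text
time: 3.55
position: [0.5922, 0.169, 0.04]
tool_rot: [1.77, 2.592, 0.004]
ft_force: [-0.6, 0.9, 0.8]
grip_width: 0.317
```

step_arm(rows=[[[0,0,0],[0,0,0],15],[[0,0,0],[0,0,0],15],[[0,0,0],[0,0,0],15]])

```text
time: 3.8
position: [0.5922, 0.169, 0.0402]
tool_rot: [1.77, 2.592, 0.004]
ft_force: [0.4, 0.7, -0.4]
grip_width: 0.251
```

step_arm(rows=[[[0,0,0],[0,0,-6],15],[[0,0,0],[0,0,-8],15],[[0,0,0],[0,0,-8],15],[[0,0,0],[0,0,-10],15],[[0,0,0],[0,0,0],15]])

```text
time: 4.22
position: [0.5917, 0.1689, 0.075]
tool_rot: [1.77, 2.592, 0.003]
ft_force: [0.7, 0.2, -0.5]
grip_width: 0.251
```

```bash
python3 -c "
from h import *
plan(g2w(-.27,0,.17))
snap('wrist','w3.png');snap('scene','s3.png')
print(w2g([.5049,-.1154]),w2g([.685,-.18]))"
```

```text
t 4.22 pos [0.5917 0.1689 0.075 ] F [ 0.67  0.19 -0.49] w 0.251
{'shift_now': array([-243.1,  -55.3,  -94.9])}
[-0.27898608  0.12875828] [-0.38244408 -0.03219393]
```

View pics/w3.png

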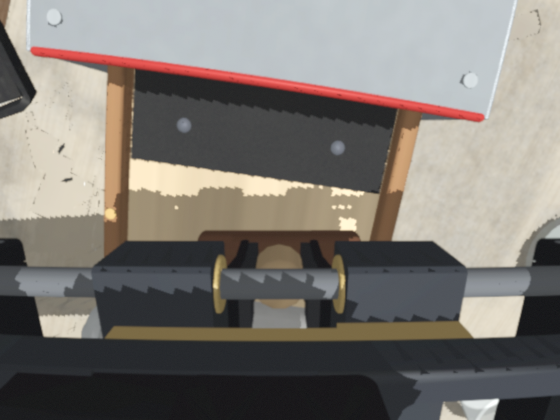

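View pics/s3.png

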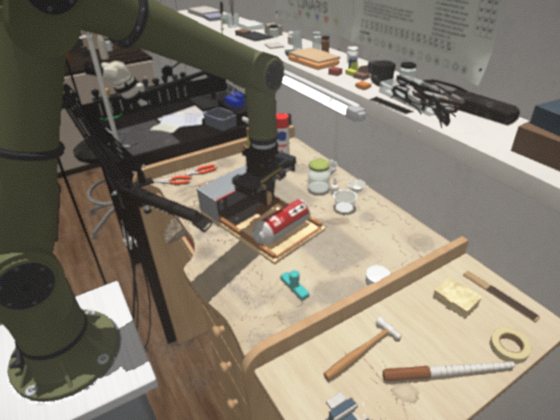

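step_arm(rows=[[[0,0,0],[0,0,-15],15],[[0,0,0],[0,0,-15],15],[[0,0,0],[0,0,-15],15],[[0,0,0],[0,0,-15],15],[[0,0,0],[0,0,-8],15],[[0,0,0],[0,0,0],15]])

```text
time: 4.82
position: [0.5879, 0.1675, 0.1404]
tool_rot: [-1.769, -2.592, 0.009]
ft_force: [-0.9, -0.6, -0.9]
grip_width: 0.252
```

step_arm(rows=[[[0,0,0],[-8,-1,0],15],[[0,0,0],[-14,-3,0],15],[[0,0,0],[-20,-5,0],15],[[0,0,0],[-20,-5,0],15],[[0,0,0],[-20,-5,0],15],[[0,0,0],[-20,-5,0],15],[[0,0,0],[-20,-5,0],15],[[0,0,0],[-20,-5,0],15],[[0,0,0],[-20,-5,0],15],[[0,0,0],[-20,-5,0],15],[[0,0,0],[-14,-3,0],15],[[0,0,0],[-8,-1,0],15]])

```text
time: 5.82
position: [0.6112, -0.054, 0.1255]
tool_rot: [-1.755, -2.583, 0.03]
ft_force: [-0.2, -0.9, -1.0]
grip_width: 0.249
```

```bash
python3 -c "
from h import *
plan(g2w(-.25,0,.03),13)
"
```

```text
t 5.82 pos [ 0.6112 -0.054   0.1255] F [-0.15 -0.9  -1.02] w 0.249
{'turn_deg': array([-1.54, -0.13,  8.6 ]), 'shift_after_turn': array([-7. , 11.3, 95.5]), 'shift_now': array([-9. , 12.7, 95.2])}
```

step_arm(rows=[[[-0.8,0,4.3],[-3,6,5],15],[[-0.7,0,4.3],[-3,6,10],15],[[0,0,0],[0,0,12],15],[[0,0,0],[0,0,12],15],[[0,0,0],[0,0,12],15],[[0,0,0],[0,0,10],15],[[0,0,0],[0,0,8],15],[[0,0,0],[0,0,0],15]])

```text
time: 6.48
position: [0.62, -0.0596, 0.0447]
tool_rot: [-1.954, -2.448, 0.009]
ft_force: [-0.2, -0.1, -0.3]
grip_width: 0.248
```

```bash
python3 -c "
from h import *
plan(g2w(-.25,0,.028),13)
"
```

```text
t 6.48 pos [ 0.62   -0.0596  0.0447] F [-0.16 -0.13 -0.29] w 0.248
{'turn_deg': array([-0.59, -0.23, -0.2 ]), 'shift_after_turn': array([ 0.5,  4.1, 16.7]), 'shift_now': array([ 0.4,  4.2, 16.6])}
```

step_arm(rows=[[[-0.6,-0.2,0],[0,0,5],15],[[0,0,0],[0,0,4],15],[[0,0,0],[0,0,4],15],[[0,0,0],[0,0,2],15],[[0,0,0],[0,0,0],15]])

```text
time: 6.9
position: [0.6205, -0.0584, 0.029]
tool_rot: [1.956, 2.457, 0.003]
ft_force: [0.8, 0.5, -0.4]
grip_width: 0.251
```

```bash
python3 -c "
from h import *
plan(g2w(-.25,0,.028),13)
"
```

```text
t 6.9 pos [ 0.6205 -0.0584  0.029 ] F [ 0.8   0.48 -0.38] w 0.251
{'turn_deg': array([ 0.14, -0.01, -0.04]), 'shift_after_turn': array([-0.5,  3.3,  1. ]), 'shift_now': array([-0.5,  3.3,  1. ])}
```

step_arm(rows=[[[0,0,0],[0,0,1],15],[[0,0,0],[0,0,1],15],[[0,0,0],[0,0,0],15]])

```text
time: 7.15
position: [0.621, -0.0585, 0.0293]
tool_rot: [1.955, 2.456, 0.004]
ft_force: [0.2, 0.5, -0.7]
grip_width: 0.25
```

step_arm(rows=[[[0,0,0],[0,0,0],50],[[0,0,0],[0,0,0],50],[[0,0,0],[0,0,0],50],[[0,0,0],[0,0,0],50],[[0,0,0],[0,0,0],50],[[0,0,0],[0,0,0],50]])

```text
time: 7.65
position: [0.6228, -0.0588, 0.0305]
tool_rot: [1.953, 2.453, 0.007]
ft_force: [-0.7, -0.3, -0.1]
grip_width: 0.554
```

Now I'll rise straight up, then check the chock.

step_arm(rows=[[[0,0,0],[0,0,-6],50],[[0,0,0],[0,0,-10],50],[[0,0,0],[0,0,-12],50],[[0,0,0],[0,0,-12],50],[[0,0,0],[0,0,-12],50],[[0,0,0],[0,0,-12],50],[[0,0,0],[0,0,-12],50],[[0,0,0],[0,0,-12],50],[[0,0,0],[0,0,0],50]])

```text
time: 8.4
position: [0.6234, -0.0588, 0.1308]
tool_rot: [1.951, 2.45, 0.012]
ft_force: [0.8, -0.2, 0.6]
grip_width: 0.579
```

Run:
```python
from fit import *
d=snap('wrist','w4.png');snap('scene','s4.png');P,ok,f=cloud(d)
m=ok&(P[...,2]>.066)&(P[...,2]<.082)&(P[...,1]<.15)&(P[...,1]>0)&(P[...,0]>.45)&(P[...,0]<.72)
q=P[m];print('cart',len(q),rect(q),w2g(q).min(0),w2g(q).max(0))
plan(g2w(-.15,0,.12),13)
```

```text
cart 7604 (array([593.4,  70.3]), array([160.8,  18. ]), 12.0) [-0.12689707 -0.07970522] [-0.10764785  0.08100082]
t 8.5 pos [ 0.6221 -0.0588  0.1281] F [-0.04 -0.16  0.13] w 0.576
{'turn_deg': array([ 0.47,  0.1 , -0.05]), 'shift_after_turn': array([100.2,   1.8,   8.1]), 'shift_now': array([100.2,   1.6,   8. ])}
```

View pics/w4.png

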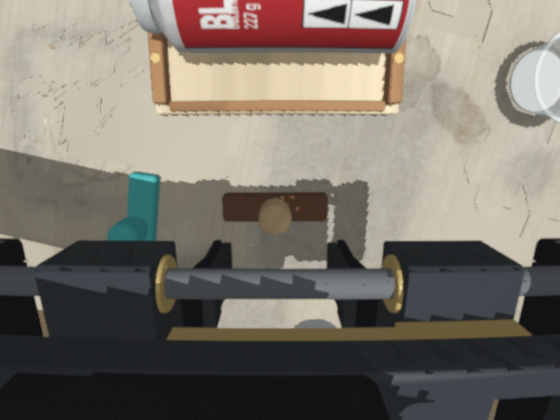

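View pics/s4.png

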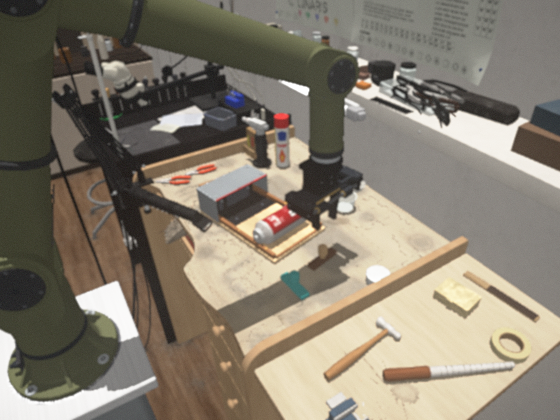

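The chock stands on the bench with its knob at wrist (275,210), about 80 mm clear of the board's end at row 110. The cartridge hasn't moved. Next I'll go behind it with the fingers wide.

step_arm(rows=[[[0.4,0,0],[10,0,0],80],[[0,0,0],[14,0,0],80],[[0,0,0],[14,0,0],80],[[0,0,0],[14,0,0],80],[[0,0,0],[14,0,0],80],[[0,0,0],[12,0,0],80],[[0,0,0],[8,0,0],80],[[0,0,0],[0,0,0],80]])

```text
time: 9.17
position: [0.595, 0.037, 0.1203]
tool_rot: [-1.946, -2.452, 0.013]
ft_force: [0.3, 0.7, -0.4]
grip_width: 0.914
```

Run:
```python
from fit import *
plan(g2w(-.155,0,.048),13)
d=snap('side','d5.png');P,ok,f=cloud(d)
m=ok&(P[...,2]>.060)&(P[...,2]<.082);g=w2g(P);m&=(g[...,0]>-.14)&(g[...,0]<-.05)&(abs(g[...,1])<.08)
q=g[m];print(len(q),np.percentile(q,[1,99],axis=0))
d=snap('wrist','w5.png');P,ok,f=cloud(d)
m=ok&(P[...,2]>.060)&(P[...,2]<.082);g=w2g(P);m&=(g[...,0]>-.14)&(g[...,0]<-.05)&(abs(g[...,1])<.08);m[240:]=0
q=g[m];z=P[m][:,2];print(len(q),np.percentile(q,[1,99],axis=0),q[z>np.percentile(z,90)].mean(0),np.percentile(z,95))
```

```text
t 9.17 pos [0.595  0.037  0.1203] F [ 0.31  0.73 -0.43] w 0.914
{'turn_deg': array([-0.77, -0.21,  0.15]), 'shift_after_turn': array([-4.2,  6.7, 72.3]), 'shift_now': array([-4.5,  7.6, 72.2])}
828 [[-0.11517601 -0.07653223]
 [-0.06762839  0.07656153]]
23274 [[-0.12780887 -0.07782474]
 [-0.07048129  0.07429874]] [-0.09883958 -0.00967722] 0.07838307775545145
```

View pics/w5.png

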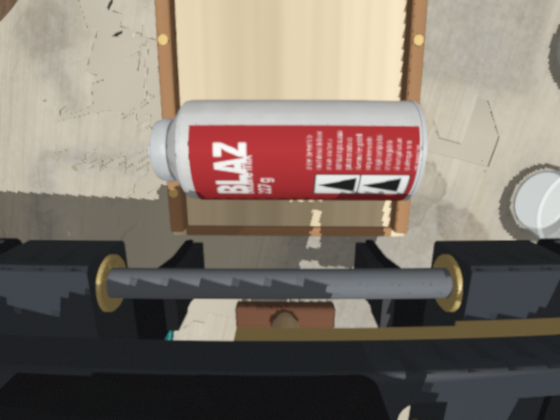

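step_arm(rows=[[[-0.7,0,0],[-6,6,5],80],[[0,0,0],[-2,2,8],80],[[0,0,0],[0,0,8],80],[[0,0,0],[0,0,4],80],[[0,0,0],[0,0,0],80]])

```text
time: 9.68
position: [0.6071, 0.0221, 0.0924]
tool_rot: [1.963, 2.451, -0.0]
ft_force: [-0.9, -0.1, -0.2]
grip_width: 0.921
```

Run:
```python
from fit import *
plan(g2w(-.157,0,.048),13)
```

```text
t 9.68 pos [0.6071 0.0221 0.0924] F [-0.9  -0.13 -0.18] w 0.921
{'turn_deg': array([ 0.02,  0.04, -0.38]), 'shift_after_turn': array([11. , -1.8, 44.4]), 'shift_now': array([11. , -1.9, 44.4])}
```

step_arm(rows=[[[0,0,0],[2,-1,6],80],[[0,0,0],[2,-1,8],80],[[0,0,0],[1,0,8],80],[[0,0,0],[1,0,8],80],[[0,0,0],[1,0,5],80],[[0,0,0],[0,0,0],80]])

```text
time: 10.18
position: [0.6023, 0.0284, 0.0524]
tool_rot: [-1.965, -2.45, 0.003]
ft_force: [-0.2, -0.1, 0.9]
grip_width: 0.916
```

Run:
```python
from fit import *
plan(g2w(-.157,0,.048),13)
```

```text
t 10.18 pos [0.6023 0.0284 0.0524] F [-0.24 -0.09  0.86] w 0.916
{'turn_deg': array([-0.11,  0.01, -0.46]), 'shift_after_turn': array([3.8, 1.5, 4.4]), 'shift_now': array([3.8, 1.5, 4.4])}
```

```bash
cat >> h.py <<'E'
def where(yaw=13):
    s=status.get_state();M=Ro.from_rotvec(s['tool_rot']).as_matrix()
    g=w2g(s['position']);F=s['ft_force']
    print('t',round(s['time'],2),'guide',(g*1000).round(1),'z',(s['position'][2]*1000).round(1),'Fx',round(F[:2]@EX,2),'Fy',round(F[:2]@EY,2),'Fz',round(F[2],2),'ey',(np.degrees(np.arctan2(M[1,1],M[0,1]))-yaw).round(2),'tilt',np.degrees(M[:2,2]).round(2),'Tq',s['torque'].round(2))
E
python3 -c "
from h import *
where()"
```

```text
t 10.18 guide [-160.8    1.5] z 52.4 Fx -0.03 Fy 0.26 Fz 0.86 ey -0.46 tilt [-0.1  -0.04] Tq [-0.01 -0.03 -0.02]
```

step_arm(rows=[[[0,0,-0.4],[3,1,2],80],[[0,0,0],[3,1,2],80],[[0,0,0],[3,0,0],80],[[0,0,0],[3,0,0],80],[[0,0,0],[0,0,0],80]])

```text
time: 10.6
position: [0.6018, 0.0427, 0.0481]
tool_rot: [-1.954, -2.459, 0.001]
ft_force: [0.9, -0.2, 0.1]
grip_width: 0.919
```

```bash
python3 -c "
from h import *
where()"
```

```text
t 10.6 guide [-146.8   -1.2] z 48.1 Fx -0.41 Fy -0.85 Fz 0.12 ey 0.04 tilt [-0.08 -0.01] Tq [ 0.03 -0.01 -0.03]
```

step_arm(rows=[[[0,0,0],[2,0,0],80],[[0,0,0],[2,0,0],80],[[0,0,0],[2,0,0],80],[[0,0,0],[2,0,0],80],[[0,0,0],[2,0,0],80],[[0,0,0],[2,0,0],80],[[0,0,0],[2,0,0],80],[[0,0,0],[2,0,0],80]])

```text
time: 11.27
position: [0.5994, 0.0584, 0.05]
tool_rot: [1.954, 2.456, 0.0]
ft_force: [0.4, 0.4, 0.5]
grip_width: 0.921
```

Run:
```python
from fit import *
where()
d=snap('wrist','w6.png');P,ok,f=cloud(d)
def cart(P,ok):
    g=w2g(P);m=ok&(P[...,2]>.066)&(P[...,2]<.084)&(g[...,0]>-.15)&(g[...,0]<.06)&(abs(g[...,1])<.078);m[238:]=0
    q=g[m];print(len(q),np.percentile(q,[1,99],axis=0).round(4).tolist())
cart(P,ok)
```

```text
t 11.27 guide [-130.9   -2.4] z 50.0 Fx 0.32 Fy -0.51 Fz 0.54 ey -0.02 tilt [ 0.13 -0.09] Tq [-0.1  -0.05 -0.02]
42589 [[-0.1073, -0.0766], [-0.0605, 0.0681]]
```

View pics/w6.png

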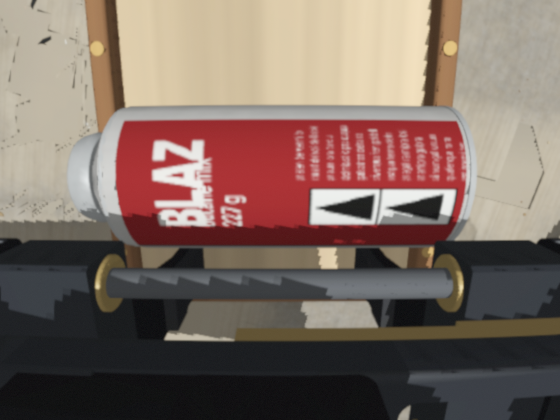

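The cartridge sits square across the board at wrist (285,175), just ahead of the fingers, and is rolling with them. I'll carry on.

step_arm(rows=[[[0,0,0],[2.5,0,0.5],80],[[0,0,0],[2.5,0.3,0.5],80],[[0,0,0],[2.5,0.3,0.5],80],[[0,0,0],[2.5,0.3,0.3],80],[[0,0,0],[2.5,0.3,0.3],80],[[0,0,0],[2.5,0.3,0.3],80],[[0,0,0],[2.5,0,0.2],80],[[0,0,0],[2.5,0,0.2],80],[[0,0,0],[2.5,0,0.2],80],[[0,0,0],[2.5,0,0.2],80],[[0,0,0],[2.5,0,0.2],80],[[0,0,0],[2.5,0,0.2],80]])

```text
time: 12.32
position: [0.5932, 0.0917, 0.0456]
tool_rot: [1.955, 2.457, 0.0]
ft_force: [-0.3, -0.7, -0.8]
grip_width: 0.92
```

```bash
cat >> fit.py <<'E'
def cart(d):
    P,ok,f=cloud(d);g=w2g(P);m=ok&(P[...,2]>.066)&(P[...,2]<.0835)&(g[...,0]>-.15)&(g[...,0]<.1)&(abs(g[...,1])<.078);m[238:]=0
    q=g[m];z=P[m][:,2];lo,hi=np.percentile(q,[1,99],axis=0)*1000;print('cart',len(q),'x',lo[0].round(1),hi[0].round(1),'y',lo[1].round(1),hi[1].round(1))
E
python3 - <<'E'
from fit import *
where()
cart(snap('wrist'))
E
```

```text
t 12.32 guide [-97.   -3.9] z 45.6 Fx -0.6 Fy 0.44 Fz -0.85 ey -0.0 tilt [ 0.09 -0.05] Tq [-0.08 -0.04  0.03]
cart 43963 x -71.4 -26.7 y -76.7 67.8
```

step_arm(rows=[[[0,0,0],[2.5,-0.3,0],80],[[0,0,0],[2.5,-0.3,-0.5],80],[[0,0,0],[2.5,-0.3,-0.5],80],[[0,0,0],[2.5,-0.3,0],80],[[0,0,0],[2.5,-0.3,0],80],[[0,0,0],[2.5,-0.3,0],80],[[0,0,0],[2.5,-0.3,0],80],[[0,0,0],[2.5,-0.3,0],80],[[0,0,0],[2.5,-0.3,0],80],[[0,0,0],[2.5,-0.3,0],80],[[0,0,0],[2.5,-0.3,0],80],[[0,0,0],[2.5,-0.3,0],80]])

```text
time: 13.37
position: [0.5818, 0.1233, 0.0468]
tool_rot: [1.955, 2.457, 0.001]
ft_force: [-0.1, -0.3, 0.7]
grip_width: 0.917
```

Run:
```python
from fit import *
where()
cart(snap('wrist'))
```

```text
t 13.37 guide [-63.7   0.1] z 46.8 Fx -0.25 Fy 0.18 Fz 0.74 ey -0.0 tilt [ 0.1  -0.05] Tq [-0.09 -0.01 -0.05]
cart 43627 x -38.9 6.7 y -76.6 68.2
```

step_arm(rows=[[[0,0,0],[2.5,0,0],80],[[0,0,0],[2.5,0,0],80],[[0,0,0],[2.5,0,0],80],[[0,0,0],[2.5,0,0],80],[[0,0,0],[2.5,0,0],80],[[0,0,0],[2.5,0,0],80],[[0,0,0],[2.5,0,0],80],[[0,0,0],[2.5,0,0],80],[[0,0,0],[1,0,0],80]])

```text
time: 14.17
position: [0.5763, 0.1467, 0.0467]
tool_rot: [1.954, 2.458, 0.001]
ft_force: [0.3, 0.3, 0.3]
grip_width: 0.919
```

Run:
```python
from fit import *
where()
cart(snap('wrist','w7.png'))
```

```text
t 14.17 guide [-39.6   0.2] z 46.7 Fx 0.18 Fy -0.36 Fz 0.28 ey 0.03 tilt [ 0.08 -0.02] Tq [ 0.07  0.   -0.04]
cart 44481 x -15.2 31.5 y -76.6 68.1
```

View pics/w7.png

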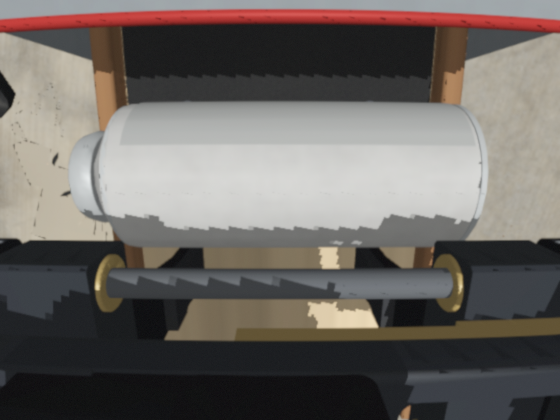

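The cartridge is square at (285,175), in front of the guard mouth (red edge at row 18) and above the balls. From here I go slowly and by feel.

step_arm(rows=[[[0,0,0],[1,0,0],80],[[0,0,0],[1,0,0],80],[[0,0,0],[1,0,0],80],[[0,0,0],[1,0,0],80],[[0,0,0],[1,0,0],80],[[0,0,0],[1,0,0],80],[[0,0,0],[1,0,0],80],[[0,0,0],[1,0,0],80],[[0,0,0],[1,0,0],80],[[0,0,0],[1,0,0],80]])

```text
time: 15.05
position: [0.574, 0.1566, 0.0467]
tool_rot: [1.955, 2.457, 0.0]
ft_force: [0.2, -0.2, -0.5]
grip_width: 0.917
```

Run:
```python
from fit import *
where()
```

```text
t 15.05 guide [-29.5   0.2] z 46.7 Fx -0.29 Fy -0.15 Fz -0.46 ey -0.01 tilt [ 0.09 -0.06] Tq [-0.05 -0.03  0.04]
```

step_arm(rows=[[[0,0,0],[1,0,0],80],[[0,0,0],[1,0,0],80],[[0,0,0],[1,0,0],80],[[0,0,0],[1,0,0],80]])

```text
time: 15.38
position: [0.5731, 0.1609, 0.0467]
tool_rot: [1.955, 2.457, 0.0]
ft_force: [-0.5, -0.2, -0.4]
grip_width: 0.922
```

Run:
```python
from fit import *
where()
```

```text
t 15.38 guide [-25.1   0.2] z 46.7 Fx -0.05 Fy 0.52 Fz -0.42 ey -0.01 tilt [ 0.09 -0.06] Tq [-0.06 -0.07  0.07]
```

step_arm(rows=[[[0,0,0],[1,0,0],80],[[0,0,0],[1,0,0],80],[[0,0,0],[1,0,0],80],[[0,0,0],[1,0,0],80]])

```text
time: 15.72
position: [0.572, 0.1653, 0.0467]
tool_rot: [1.955, 2.457, 0.0]
ft_force: [-0.3, -1.6, 0.2]
grip_width: 0.922
```

Run:
```python
from fit import *
where()
cart(snap('wrist','w8.png'))
```

```text
t 15.72 guide [-20.5   0.2] z 46.7 Fx -1.49 Fy 0.66 Fz 0.23 ey -0.0 tilt [ 0.09 -0.06] Tq [-0.08 -0.04  0.01]
cart 42890 x 4.2 49.0 y -76.6 68.1
```

step_arm(rows=[[[0,0,0],[1,0,0],80],[[0,0,0],[1,0,0],80],[[0,0,0],[1,0,0],80]])

```text
time: 16.02
position: [0.5718, 0.1662, 0.047]
tool_rot: [1.954, 2.455, -0.003]
ft_force: [0.2, -1.8, 2.2]
grip_width: 0.922
```

```bash
python3 -c "
from fit import *
where()"
```

```text
t 16.02 guide [-19.7   0.2] z 47.0 Fx -1.79 Fy 0.18 Fz 2.16 ey -0.05 tilt [ 0.11 -0.24] Tq [-0.6  -0.04  0.06]
```

step_arm(rows=[[[0,0,0],[1,0,0],80],[[0,0,0],[1,0,0],80],[[0,0,0],[1,0,0],80]])

```text
time: 16.27
position: [0.5717, 0.1665, 0.0472]
tool_rot: [1.954, 2.451, -0.007]
ft_force: [-0.0, -5.0, 1.3]
grip_width: 0.923
```

```bash
python3 -c "
from fit import *
where();cart(snap('wrist'))"
```

```text
t 16.27 guide [-19.3   0.3] z 47.2 Fx -4.82 Fy 1.14 Fz 1.35 ey -0.13 tilt [ 0.13 -0.43] Tq [-0.91 -0.01  0.14]
cart 42513 x 5.5 50.0 y -76.7 68.2
```

step_arm(rows=[[[0,0,0],[1.5,0,0],80],[[0,0,0],[1.5,0,0],80],[[0,0,0],[1.5,0,0],80]])

```text
time: 16.57
position: [0.5705, 0.171, 0.0468]
tool_rot: [1.956, 2.45, -0.007]
ft_force: [0.1, -3.0, 0.5]
grip_width: 0.918
```

```bash
python3 -c "
from fit import *
where()"
```

```text
t 16.57 guide [-14.7   0.4] z 46.8 Fx -2.9 Fy 0.59 Fz 0.47 ey -0.21 tilt [ 0.11 -0.41] Tq [-0.47 -0.05  0.  ]
```

step_arm(rows=[[[0,0,0],[1.5,0,0],80],[[0,0,0],[1.5,0,0],80],[[0,0,0],[1.5,0,0],80]])

```text
time: 16.82
position: [0.5689, 0.1782, 0.0466]
tool_rot: [1.956, 2.453, -0.004]
ft_force: [-0.1, -0.9, 1.2]
grip_width: 0.92
```

```bash
python3 -c "
from fit import *
where();cart(snap('wrist'))"
```

```text
t 16.82 guide [-7.3  0.4] z 46.6 Fx -0.8 Fy 0.33 Fz 1.18 ey -0.15 tilt [ 0.09 -0.25] Tq [-0.15 -0.02  0.  ]
cart 41976 x 18.6 60.6 y -76.7 68.2
```

step_arm(rows=[[[0,0,0],[1,0,0],80],[[0,0,0],[1,0,0],80],[[0,0,0],[1,0,0],80]])

```text
time: 17.12
position: [0.5671, 0.185, 0.0464]
tool_rot: [1.955, 2.458, -0.0]
ft_force: [-1.1, -0.2, -0.8]
grip_width: 0.919
```

```bash
python3 -c "
from fit import *
where();cart(snap('wrist','w9.png'))"
```

```text
t 17.12 guide [-0.2  0.5] z 46.4 Fx 0.05 Fy 1.1 Fz -0.79 ey 0.01 tilt [ 0.05 -0.05] Tq [ 0.04  0.02 -0.01]
cart 32404 x 24.4 60.2 y -76.7 68.2
```

View pics/w9.png

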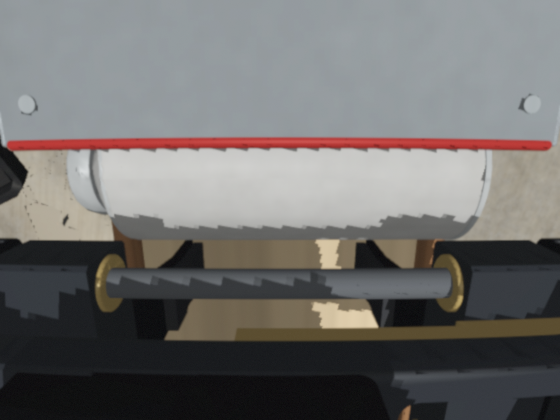

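The cartridge is over the crest with its front under the red edge (row 145), about square. Next I press home gently.

step_arm(rows=[[[0,0,0],[1,0,0],80],[[0,0,0],[1,0,0],80]])

```text
time: 17.33
position: [0.5664, 0.1879, 0.0463]
tool_rot: [1.954, 2.459, 0.0]
ft_force: [0.3, 0.8, -0.2]
grip_width: 0.917
```

```bash
python3 -c "
from fit import *
where()"
```

```text
t 17.33 guide [2.7 0.6] z 46.3 Fx 0.69 Fy -0.52 Fz -0.19 ey 0.05 tilt [ 0.04 -0.02] Tq [-0.02  0.   -0.01]
```

step_arm(rows=[[[0,0,0],[1,0,0],80],[[0,0,0],[1,0,0],80]])

```text
time: 17.5
position: [0.5659, 0.1898, 0.0463]
tool_rot: [1.954, 2.459, -0.0]
ft_force: [0.6, -1.7, 0.8]
grip_width: 0.921
```

```bash
python3 -c "
from fit import *
where()"
```

```text
t 17.5 guide [4.7 0.6] z 46.3 Fx -1.83 Fy -0.18 Fz 0.81 ey 0.05 tilt [ 0.04 -0.04] Tq [-0.5  -0.1  -0.03]
```

step_arm(rows=[[[0,0,0],[1,0,0],80],[[0,0,0],[1,0,0],80]])

```text
time: 17.67
position: [0.5659, 0.1899, 0.0463]
tool_rot: [1.954, 2.456, -0.003]
ft_force: [-0.1, -1.8, 0.1]
grip_width: 0.916
```

```bash
python3 -c "
from fit import *
where();cart(snap('wrist'))"
```

```text
t 17.67 guide [4.7 0.7] z 46.3 Fx -1.7 Fy 0.52 Fz 0.09 ey -0.01 tilt [ 0.05 -0.18] Tq [-0.51 -0.09 -0.  ]
cart 27912 x 29.7 59.9 y -76.7 68.2
```

step_arm(rows=[[[0,0,0],[1.5,0,0],80],[[0,0,0],[1.5,0,0],80]])

```text
time: 17.88
position: [0.5658, 0.1902, 0.0462]
tool_rot: [1.955, 2.453, -0.007]
ft_force: [-0.4, -4.4, 1.1]
grip_width: 0.917
```

```bash
python3 -c "
from fit import *
where()"
```

```text
t 17.88 guide [5.1 0.7] z 46.2 Fx -4.23 Fy 1.37 Fz 1.14 ey -0.09 tilt [ 0.07 -0.36] Tq [-0.95 -0.26  0.13]
```

step_arm(rows=[[[0,0,0],[1.8,0,0],80],[[0,0,0],[1.8,0,0],80]])

```text
time: 18.05
position: [0.5657, 0.1906, 0.0459]
tool_rot: [1.954, 2.45, -0.011]
ft_force: [0.2, -5.7, 0.3]
grip_width: 0.919
```

```bash
python3 -c "
from fit import *
where()"
```

```text
t 18.05 guide [5.5 0.7] z 45.9 Fx -5.58 Fy 1.11 Fz 0.33 ey -0.17 tilt [ 0.09 -0.61] Tq [-1.22 -0.31  0.23]
```

step_arm(rows=[[[0,0,0],[2,0,0],80],[[0,0,0],[2,0,0],80]])

```text
time: 18.22
position: [0.5656, 0.1906, 0.0457]
tool_rot: [1.954, 2.446, -0.017]
ft_force: [0.0, -6.6, 1.4]
grip_width: 0.919
```

```bash
python3 -c "
from fit import *
where()"
```

```text
t 18.22 guide [5.6 0.8] z 45.7 Fx -6.45 Fy 1.45 Fz 1.37 ey -0.23 tilt [ 0.11 -0.9 ] Tq [-1.33 -0.17  0.31]
```

step_arm(rows=[[[0,0.4,0],[2.4,0,0],80],[[0,0.4,0],[2.4,0,0],80]])

```text
time: 18.38
position: [0.5655, 0.1909, 0.0455]
tool_rot: [1.958, 2.45, -0.011]
ft_force: [1.0, -7.2, 0.7]
grip_width: 0.923
```

```bash
python3 -c "
from fit import *
where()"
```

```text
t 18.38 guide [5.8 0.8] z 45.5 Fx -7.22 Fy 0.64 Fz 0.67 ey -0.26 tilt [-0.02 -0.48] Tq [-1.56 -0.31  0.31]
```

step_arm(rows=[[[0,0.5,0],[2.7,0,0],80],[[0,0.5,0],[2.7,0,0],80]])

```text
time: 18.55
position: [0.5655, 0.1909, 0.0453]
tool_rot: [-1.96, -2.45, 0.001]
ft_force: [1.3, -7.7, 0.9]
grip_width: 0.919
```

```bash
python3 -c "
from fit import *
where()"
```

```text
t 18.55 guide [5.8 0.8] z 45.3 Fx -7.82 Fy 0.47 Fz 0.88 ey -0.32 tilt [-0.21  0.11] Tq [-1.62 -0.24  0.42]
```

step_arm(rows=[[[0,0.2,-0.2],[3.3,0,0],80],[[0,0.2,-0.2],[3.3,0,0],80]])

```text
time: 18.72
position: [0.5656, 0.1911, 0.0452]
tool_rot: [-1.954, -2.454, 0.002]
ft_force: [1.6, -8.6, 1.8]
grip_width: 0.918
```

```bash
python3 -c "
from fit import *
where()"
```

```text
t 18.72 guide [6.  0.7] z 45.2 Fx -8.69 Fy 0.4 Fz 1.78 ey -0.07 tilt [-0.25  0.09] Tq [-1.78 -0.3   0.15]
```

step_arm(rows=[[[0,0.2,-0.2],[3.8,0,0],80],[[0,0.2,-0.2],[3.8,0,0],80]])

```text
time: 18.88
position: [0.5657, 0.1912, 0.0452]
tool_rot: [-1.952, -2.457, 0.005]
ft_force: [1.1, -9.4, 1.4]
grip_width: 0.919
```

```bash
python3 -c "
from fit import *
where()"
```

```text
t 18.88 guide [6.1 0.6] z 45.2 Fx -9.37 Fy 0.98 Fz 1.44 ey 0.08 tilt [-0.28 -0.01] Tq [-1.96 -0.37 -0.03]
```

step_arm(rows=[[[0,0.2,0],[4.5,0,0],80],[[0,0.2,0],[4.5,0,0],80]])

```text
time: 19.05
position: [0.5655, 0.1913, 0.0451]
tool_rot: [-1.958, -2.454, 0.01]
ft_force: [1.4, -9.9, 1.8]
grip_width: 0.918
```

```bash
python3 -c "
from fit import *
where()"
```

```text
t 19.05 guide [6.2 0.7] z 45.1 Fx -9.97 Fy 0.9 Fz 1.84 ey -0.19 tilt [-0.33 -0.22] Tq [-2.23 -0.31  0.34]
```

step_arm(rows=[[[0,0.2,0],[5,0,0],80],[[0,0.2,0],[5,0,0],80]])

```text
time: 19.22
position: [0.5654, 0.1913, 0.0451]
tool_rot: [1.963, 2.451, -0.018]
ft_force: [1.7, -11.0, 2.7]
grip_width: 0.919
```

```bash
python3 -c "
from fit import *
where();cart(snap('wrist'))"
```

```text
t 19.22 guide [6.2 0.8] z 45.1 Fx -11.11 Fy 0.78 Fz 2.71 ey -0.38 tilt [-0.36 -0.55] Tq [-2.45 -0.27  0.53]
cart 26066 x 31.8 59.7 y -76.7 68.0
```

Holding at about 11–12 N for a few rows.

step_arm(rows=[[[0,0.4,-0.1],[5.2,0,0],80],[[0,0.4,-0.1],[5.2,0,0],80],[[0,0.3,-0.1],[5.2,0,0],80]])

```text
time: 19.52
position: [0.5654, 0.1913, 0.045]
tool_rot: [-1.962, -2.453, 0.021]
ft_force: [1.8, -11.7, 2.4]
grip_width: 0.919
```

```bash
python3 -c "
from fit import *
where()"
```

```text
t 19.52 guide [6.3 0.8] z 45.0 Fx -11.8 Fy 0.92 Fz 2.42 ey -0.33 tilt [-0.5 -0.6] Tq [-2.41 -0.31  0.47]
```

The pressing force is about 12 N, and the 1.6 mm of travel fits 3 + 6·1.6 ≈ 12.6 N. Backing off gently.

step_arm(rows=[[[0,0.2,0],[5,0,0],80],[[0,0.2,0],[4,0,0],80],[[0,0,0],[3,0,0],80],[[0,0,0],[2,0,0],80],[[0,0,0],[1,0,0],80],[[0,0,0],[0.3,0,0],80],[[0,0,0],[-0.3,0,0],80],[[0,0,0],[-0.5,0,0],80],[[0,0,0],[-0.5,0,0],80],[[0,0,0],[-0.7,0,0],80],[[0,0,0],[-1,0,0],80],[[0,0,0],[-1,0,0],80]])

```text
time: 20.52
position: [0.5659, 0.1896, 0.0454]
tool_rot: [1.965, 2.444, -0.033]
ft_force: [0.4, -0.5, 0.4]
grip_width: 0.92
```

```bash
python3 -c "
from fit import *
where();cart(snap('wrist'))"
```

```text
t 20.52 guide [4.4 0.8] z 45.4 Fx -0.53 Fy -0.31 Fz 0.44 ey -0.61 tilt [-0.52 -1.12] Tq [-0.22  0.01  0.05]
cart 27738 x 30.2 59.7 y -76.8 68.0
```

step_arm(rows=[[[0,0,0],[-2,0,0],80],[[0,0,0],[-2,0,0],80],[[0,0,0],[-2,0,0],80],[[0,0,0],[-3,0,0],80],[[0,0,0],[-3,0,0],80],[[0,0,0],[-3,0,0],80],[[0,0,0],[-3,0,0],80],[[0,0,0],[0,0,0],80]])

```text
time: 21.23
position: [0.5693, 0.1738, 0.0453]
tool_rot: [1.966, 2.448, -0.027]
ft_force: [-0.1, -0.4, 0.1]
grip_width: 0.913
```

```bash
python3 -c "
from fit import *
where();cart(snap('wrist','w10.png'))"
```

```text
t 21.23 guide [-11.7   0.9] z 45.3 Fx -0.36 Fy 0.22 Fz 0.14 ey -0.53 tilt [-0.55 -0.84] Tq [-0.06 -0.08  0.02]
cart 36855 x 24.5 61.0 y -76.8 67.9
```

View pics/w10.png

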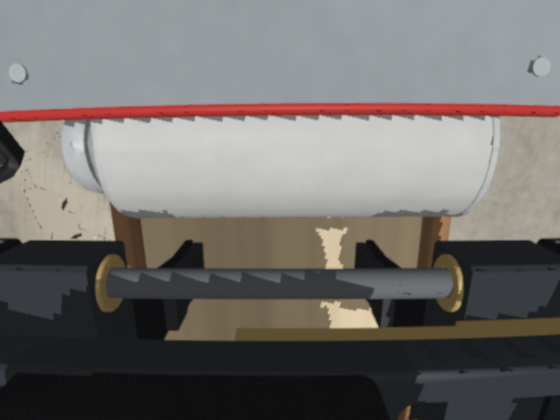

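The cartridge stays put under the guard (rear edge at row 215) while the fingers have backed off about 16 mm. I'll back away further, rise, and check.

step_arm(rows=[[[0,0,0],[-4,0,0],80],[[0,0,0],[-5,0,0],80],[[0,0,0],[-6,0,0],80],[[0,0,0],[-8,0,0],80],[[0,0,0],[-8,0,0],80],[[0,0,0],[-8,0,-3],80],[[0,0,0],[-8,0,-6],80],[[0,0,0],[-5,0,-8],80],[[0,0,0],[0,0,-8],80],[[0,0,0],[0,0,-8],80],[[0,0,0],[0,0,0],80]])

```text
time: 22.2
position: [0.5827, 0.1164, 0.083]
tool_rot: [1.969, 2.445, -0.027]
ft_force: [0.4, 0.6, 0.3]
grip_width: 0.918
```

```bash
cat > chk.py <<'E'
from fit import *
from scipy.optimize import least_squares
def prof(n,fn):
    d=snap(n,fn);P,ok,f=cloud(d);g=w2g(P)
    base=ok&(g[...,0]>0)&(g[...,0]<.058)&(P[...,2]>.042)&(P[...,2]<.081)
    if n=='wrist': base[238:]=0
    r=[]
    for lo,hi in [(-.07,-.03),(-.03,.02),(.02,.06)]:
        m=base&(g[...,1]>lo)&(g[...,1]<hi);x=g[m][:,0];z=P[m][:,2]
        if len(x)<30: continue
        s=least_squares(lambda c:np.hypot(x-c[0],z-c[1])-.0335,[.05,.045],loss='soft_l1',f_scale=.002)
        r.append((round((lo+hi)/2,3),len(x),*s.x.round(4)))
    print(n,r)
    return d
E
python3 - <<'E'
from chk import *
where()
d=prof('wrist','w11.png'); s=prof('scene','s11.png')
P,ok,f=cloud(d)
for u,v in []: pass
E
```

```text
t 22.2 guide [-70.6   0.8] z 83.0 Fx 0.46 Fy -0.56 Fz 0.27 ey -0.7 tilt [-0.5  -0.85] Tq [ 0.05 -0.04 -0.03]
wrist [(-0.05, 7855, np.float64(0.0494), np.float64(0.0445)), (-0.005, 9996, np.float64(0.0494), np.float64(0.0444)), (0.04, 7996, np.float64(0.0493), np.float64(0.0443))]
scene [(-0.005, 30, np.float64(0.0507), np.float64(0.044)), (0.04, 206, np.float64(0.0505), np.float64(0.0462))]
```

View pics/w11.png

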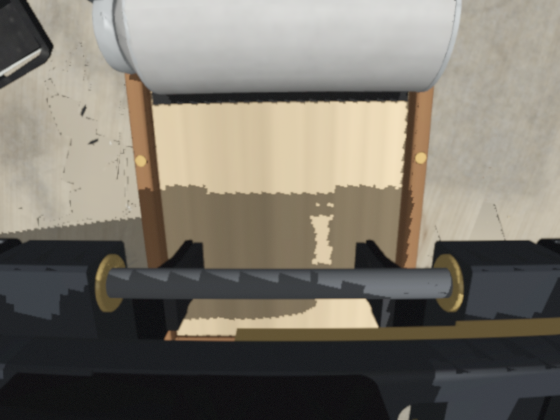

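View pics/s11.png

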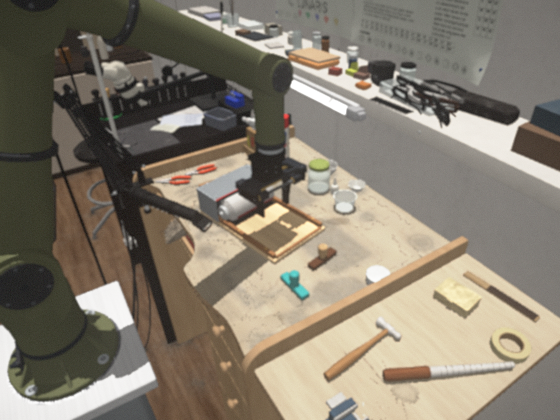

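step_arm(rows=[[[0,0.5,0],[0,0,-10],80],[[0,0,0],[0,0,-10],80],[[0,0,0],[0,0,-10],80],[[0,0,0],[0,0,-10],80],[[0,0,0],[0,0,0],80],[[0,0,0],[0,0,0],80],[[0,0,0],[0,0,0],80],[[0,0,0],[0,0,0],80],[[0,0,0],[0,0,0],80],[[0,0,0],[0,0,0],80]])

```text
time: 23.13
position: [0.581, 0.1194, 0.1251]
tool_rot: [-1.96, -2.445, 0.02]
ft_force: [-0.2, 0.7, -0.1]
grip_width: 0.92
```

Run:
```python
from chk import *
where()
d=prof('wrist','w12.png');s=snap('scene');P,ok,f=cloud(s)
q=P[235:275,300:345];fr=f[235:275,300:345];m=(q[...,2]>.040)&(q[...,2]<.06)
k=q[m];print('knob pts',len(k),k.mean(0).round(4),'top',np.percentile(q[...,2],99).round(4),'guide',w2g(k.mean(0)).round(3))
for n,u,v in [('tin',377,272)]: print(n,px2w(s,u,v).round(4))
sd=snap('side');print('clamp',px2w(sd,225,318).round(4))
b=cv2.cvtColor(s['frame'],cv2.COLOR_RGB2BGR)[140:300,180:400];cv2.imwrite('pics/c12.png',cv2.resize(b,None,fx=3.5,fy=3.5,interpolation=2))
```

```text
t 23.13 guide [-67.3   1.7] z 125.1 Fx 0.76 Fy 0.06 Fz -0.1 ey -0.43 tilt [-0.82 -0.29] Tq [ 0.02 -0.03  0.02]
wrist [(-0.05, 5506, np.float64(0.0495), np.float64(0.0444)), (-0.005, 6997, np.float64(0.0493), np.float64(0.0444)), (0.04, 5451, np.float64(0.0494), np.float64(0.0443))]
knob pts 67 [ 0.6165 -0.0627  0.0481] top 0.0502 guide [-0.253  0.008]
tin [[ 0.6912 -0.1866  0.0257]]
clamp [[0.5345 0.4326 0.0157]]
```

View pics/c12.png

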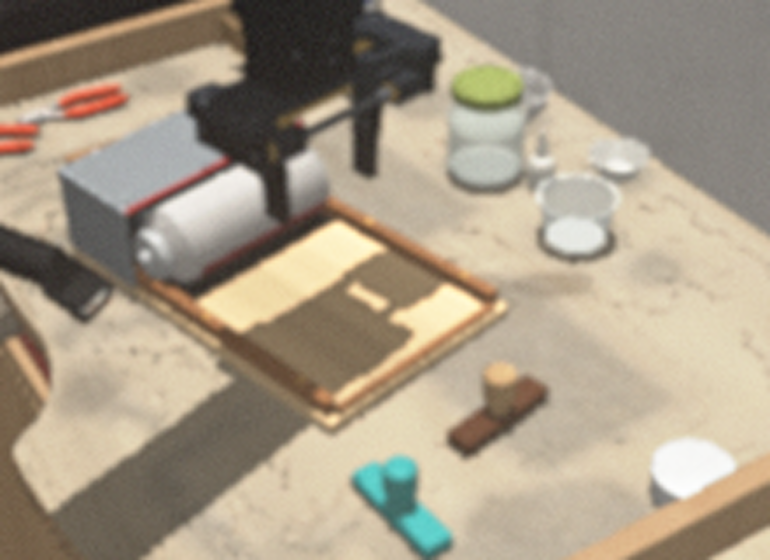

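The cartridge hasn't moved over about 1 s: axis at x ≈ 49–50 mm in my frame, height 44.4 mm, square. The chock stands with its knob top at 50 mm, at guide (-253, 8) mm. The tin and clamp haven't moved, and the robot is clear of everything. Handing in.

```bash
python3 -c "
from bench import order
print(order.close_job())"
```

```text
the job is handed in; nothing more can be done
None
```

I handed the job in at about 23 s of the 64 s. The chock is on the bench and the cartridge is resting home behind the rollers; no verdict was reported.

- **Chock:** I lifted it by its knob and stood it upright about 80 mm beyond the board's near end. In the last picture its knob top is 50 mm above the bench, at guide (-253, 8) mm.
- **Rolling:** I pushed the cartridge with the open fingertips at about 30 to 40 mm/s, and more slowly near the rollers. It resisted with up to about 5 N at the rollers, then dropped home.
- **Pressing home:** I built the push up to about 12 N, as read at the wrist. The buffer gave 1.6 mm, which fits its stated spring. The highest force I read was about 12 N, below the 22 N limit. I then eased off and backed away.

**Last checks:**
- **Cartridge:** it did not move over about a second after release. It lies square across the board to well under 0.01 rad, with its centre 44.4 mm above the bench.
- **Bystanders and arm:** the tin and the clamp were unmoved within about 1 mm, and the wrist force was back to noise, with the arm clear of everything.

**What disagreed:**
- **Position along the board:** I measured the axis at 49 to 50 mm, just below the stated 50 to 85 mm home range but inside the judged 45 to 90 mm. My board frame looks about 4 mm low in x, because I measured the red edge at 62 mm instead of 66.
- **Ball rollers:** from the camera they sat about 15 mm before the resting axis, where the description says 11 mm.
- **Force on the rollers and buffer:** I could not measure the more than 1 N required after release. I inferred it from the cartridge staying put.

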